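Slide the tall offcut crate into its bench corner

ROBOT

A 6-joint arm with a two-finger parallel gripper is mounted at the origin on the work surface. World frame = base frame: x ahead of the robot, y to its left, z up, the work surface at z = 0. Lengths are in m, angles in degrees, forces in N, time in s.
With the tool pointing down it reaches from about 0.325 to 0.925 m from the base axis. Payload 3.1 kg.
Tool frame: the origin (TCP) lies between the finger pads; the fingertips stand 19 mm ahead of it and the grasp point (between the pads) is the TCP; z points along the fingers, y is the line along which they close (so a half turn about z gives the same grasp; the last joint's range is limited). The gripper opens to 85 mm and grips with 20 to 120 N. Pads are 22 mm wide; open, the fingers measure 114 mm over their backs; the gripper's body (76 mm by 85 mm) begins 54 mm behind the grasp point. The pads swing forward as they close: fully open they stand 13 mm farther back than shut.
Start: joints at [62.04, 12.427, 92.441, -0, 75.132, -6.429], TCP at [0.229, 0.581, 0.25] pointing down, gripper open.
Joint ranges: [-157.48, 157.48], [-44.54, 120.13], [17.64, 146.25], [-64.5, 244.5], [7.68, 150.69], [-147.95, 147.95]. Speed limits (degrees/s): [159.86, 159.86, 180, 180, 180, 180].

INTERFACE

Orientations are given as a 3x3 rotation matrix whose columns are the frame's x, y, z axes.
In Python, from cell import readout, vision, job, finder gives the robot as it stands. The module is installed in compiled form; this text tells all that it offers.
- The arm moves only by the tool servo_tool, never from a script. Its argument "deltas" is a list of rows, each an object with "gripper": the finger opening in mm, from 0 to 85.4; "translation": the shift along the tool's x, y, z as a fraction of full scale, a list of three; "yaw": the turn about the tool's z as a fraction of full scale. A call has 1 to 12 rows; each row is the pose to reach, as a shift and turn from the pose commanded when the call began, along the tool's axes at that moment, turning the shorter way round; what a row does not reach only later rows make up. Full scale, the value 1, is 500 mm for a shift and 360 degrees for a turn. A row lasts 1/12 s, in which the tool goes at most 41.7 mm and 7.16 degrees, less where a joint would pass 70% of its speed; a pose out of reach is approached as far as the arm can. A call with a number of a shift or a turn outside -1 to 1 is refused whole. A call with a gripper value outside its range is refused whole. The fingers move at their own pace and stop on an object; the grip force is fixed at half the most. Time passes only in rows, so rows that repeat a pose let the fingers close. It gives the time, the measured TCP pose, the force, the opening and the grip force at its end, in the units of the state.
- readout.get_obs(): the state, without advancing time (a new reading comes with each control period).
- vision.camera(name): name is "side" or "top" or "wrist"; returns (picture, depth): 420x560x3 uint8, red, green, blue; 420x560 float32, m along the optical axis (not along the pixel's ray), 0 where there is no reading.
- vision.calibration(name): a dict with "fx", "fy", "cx", "cy" (pixels), "cam_to_world" (4x4, takes a point from camera to world coordinates). Camera axes: x right, y down, z forward; pixel columns grow to the right and rows downward; lengths in m; the calibration is good to about 2 mm. The wrist camera is an equidistant fisheye: a pixel r from the principal point sees the ray r / f radians off the axis. A picture is of the moment at which its call begins: read the wrist's pose just before it. calibration takes no time and is no camera call; for the wrist camera it gives the pose at the moment of the call.
- job.hand_in(): hands the job in; it is judged then, once.
Trained networks look in the newest picture that a camera, given by its name, has taken for a name from the list of things; names that differ only in an ending like _2 or _b are one class to them, and where a whole thing is asked for, a point or a joint stands for the part that bears it (a point fixed in the world has none). Each returns a list of dicts, best first, with "p" (0 to 1); they miss things now and then, are a little off and sometimes report something else, mostly with a low value. They report only what shows in the picture. A call takes as long as a camera call. They do not tell look-alikes from the thing itself.
- finder.masks_of(camera, thing): "pixels" (420x560 bool, what is visible of it) and "point" ([column, row] in pixels, amid what is visible of it).
The state is a dict: "clock": time; "joint_pos": joint angles; "joint_velocities": joint speeds; "effort": joint torques, N m; "tool_pos": TCP position; "tcp_rot": TCP orientation; "force": force on the tool from outside, world axes, zero at the start; "wrist_torque": the same for the moment, N m; "opening": finger opening in m; "grip_force": force on a finger pad.
Only numpy, scipy, OpenCV 4.12 (cv2) and the standard library are available. Lean on these libraries where they do the work, as an engineer would, in place of code of your own. Each camera call takes 0.05 s, during which the arm holds its last target. There are 200 camera calls.

TASK

Push the tall, heavy steel crate of metal offcuts across the bench until it stands upright, square and snug against both arms of the low angle-iron corner stop. Push it with the fingers low down near its base so that it slides and does not tip; do not lift it, do not take it by the handle or push it high up, and leave the other things on the bench where they are. Finish with the hand clear of the crate.

Things in the scene. Friction and masses are not known exactly. Their poses are not given: they have to be found in the camera images.
- crate: Tall grey steel crate, 90 mm along x, 120 along y, walls 150 high, full of metal offcuts (1.0 to 1.6 kg), thin bail handle over the top (along y, top at 194 mm). Origin: centre of underside, z up. Slides at 5 to 11 N; pushed along x higher than about 60 mm it may tip. Starts beyond the stop's long arm (+x side) and on the -y side of its short arm, yaw within 0.22 rad of 0.
- stop: Fixed aluminium corner stop, walls 16 mm high, 3 thick, 18 mm flanges outside. Origin: inside corner, bench height. Long arm, nearest the robot, runs 360 mm along its -y (inner face x = 0, looks to +x); short arm 80 mm along +x (inner face y = 0, looks to -y). Home: crate's wide -x face on the long arm, narrow +y face on the short arm, crate origin at (+45, -60) mm here. Yaw within 0.1 rad of 0.
- jar: Bystander, to be left alone: clear plastic jar with white lid, 60 mm diameter, 95 mm high.
- can: Bystander, to be left alone: red drink can, 66 mm diameter, 115 mm high.
- carton: Bystander, to be left alone: white paper carton lying flat, 150 x 60 x 45 mm.
- foam: Bystander, to be left alone: green foam block, 130 x 70 x 50 mm.
- driver: Bystander, to be left alone: screwdriver lying flat.
- glue: Bystander, to be left alone: small white glue bottle with red cap, 38 mm diameter, 100 mm high.
- pliers: Bystander, to be left alone: pliers with black grips lying flat, about 160 mm long.
Things that resemble listed ones, but are neither listed nor needed, are in the scene too. What is shaped like the crate but red is not meant.

How it is judged:
By the outcome, as a careful person would: the job done as asked, in the order asked, and still so for the second after the job is handed in, with the robot touching nothing.
It also fails if it takes over 61 s, if anything falls off the work surface, if the arm or the gripper's body presses on something with over 40 N, if the wrist force passes 120 N, or if a joint passes its speed limit or range.

## Working session

There is one attempt and no reset: what is moved stays moved. The work goes in short steps, Python scripts to look and compute and a tool call to move; the robot and the scene stay as the last step left them, time stands still between calls to the robot, and variables do not carry over. Pictures are saved under pics/ and viewed, at most 10 in all, crops included, and the job is handed in when it is done.

Besides the shell and the picture viewer there is one more tool, called after "Request:" as name([rows], argument=value, ...), one row to a line, values as JSON. servo_tool: Moves the arm, as the interface text tells. Shift numbers are shares of 500 mm and turn numbers shares of 360 degrees, none past 1 either way. Its arguments: {"type":"object","properties":{"deltas":{"type":"array"}},"required":["deltas"]}

```bash
mkdir -p pics
cat > h.py <<'E'
import numpy as np, cv2
from cell import readout, vision, job, finder
def shot(cam,name=None):
    p,d=vision.camera(cam)
    if name: cv2.imwrite(f'pics/{name}.png',p[:,:,::-1])
    return p,d
def cloud(cam,d):
    c=vision.calibration(cam); v,u=np.indices(d.shape)
    P=np.stack([(u-c['cx'])/c['fx']*d,(v-c['cy'])/c['fy']*d,d],-1)
    T=np.array(c['cam_to_world']); return P@T[:3,:3].T+T[:3,3]
E
python3 - <<'E'
from h import *
o=readout.get_obs(); print(o['tcp_rot'],o['clock'],o['force'])
for c in ['top','side']:
    p,d=shot(c,c); W=cloud(c,d); np.savez(f'{c}.npz',W=W,d=d,p=p)
    print(c,np.array(vision.calibration(c)['cam_to_world'])[:3,3])
    for t in ['crate','stop','jar','can','carton','foam','driver','glue','pliers']:
        for m in finder.masks_of(c,t):
            k=m['pixels']&(d>0)
            if k.sum()==0: continue
            q=W[k]; print(t,round(m['p'],2),m['point'],np.percentile(q,2,axis=0).round(3),np.percentile(q,98,axis=0).round(3))
E
```

```text
[[-9.30211785e-01  3.67021502e-01 -1.11934409e-03]
 [ 3.67023112e-01  9.30209432e-01 -2.10903909e-03]
 [ 2.67161733e-04 -2.37267817e-03 -9.99997150e-01]] 0.0 [0.27843814 0.6242544  0.8844502 ]
top [0.33890554 0.00488452 1.28567016]
crate 0.97 [364.6, 265.4] [ 0.288 -0.312  0.002] [ 0.402 -0.178  0.195]
crate 0.73 [443.6, 282.7] [ 0.248 -0.494  0.012] [ 0.365 -0.39   0.194]
crate 0.72 [287.2, 153.0] [ 0.571 -0.101  0.018] [0.669 0.018 0.194]
crate 0.55 [354.9, 129.3] [ 0.628 -0.256  0.025] [ 0.748 -0.165  0.194]
stop 0.73 [254.1, 224.4] [ 0.429 -0.164 -0.002] [0.511 0.202 0.019]
jar 0.94 [196.2, 123.2] [0.675 0.164 0.014] [0.724 0.215 0.099]
can 0.87 [149.4, 176.5] [0.516 0.282 0.019] [0.573 0.339 0.119]
carton 0.67 [422.9, 147.0] [ 0.587 -0.444  0.008] [ 0.731 -0.374  0.051]
foam 0.69 [137.7, 126.0] [0.634 0.321 0.002] [0.76  0.394 0.055]
driver 0.72 [151.5, 269.6] [0.271 0.285 0.011] [0.455 0.31  0.029]
glue 0.53 [109.8, 204.7] [0.457 0.399 0.008] [0.493 0.428 0.103]
pliers 0.75 [150.3, 176.3] [0.516 0.282 0.017] [0.573 0.339 0.119]
pliers 0.73 [423.3, 220.1] [ 0.445 -0.494 -0.002] [ 0.502 -0.351  0.015]
side [ 0.02238776 -0.9518202   0.64266214]
crate 0.9 [323.1, 176.0] [ 0.571 -0.106  0.002] [0.675 0.033 0.191]
crate 0.86 [392.6, 205.1] [ 0.627 -0.261  0.003] [ 0.749 -0.165  0.191]
crate 0.64 [296.2, 320.2] [ 0.24  -0.499  0.008] [ 0.365 -0.398  0.194]
crate 0.62 [256.0, 239.7] [ 0.281 -0.318  0.005] [ 0.41  -0.181  0.194]
stop 0.65 [236.2, 186.8] [0.427 0.053 0.002] [0.515 0.193 0.019]
jar 0.73 [301.2, 140.5] [0.586 0.012 0.02 ] [0.741 0.319 0.167]
can 0.77 [237.9, 142.2] [0.515 0.281 0.005] [0.61  0.511 0.118]
carton 0.86 [443.6, 274.0] [ 0.586 -0.45   0.004] [ 0.733 -0.381  0.049]
driver 0.59 [174.0, 174.6] [0.268 0.283 0.003] [0.44  0.305 0.028]
glue 0.55 [209.2, 144.3] [0.457 0.397 0.005] [0.491 0.425 0.101]
pliers 0.69 [367.5, 320.3] [ 0.449 -0.498  0.005] [ 0.503 -0.367  0.015]
```

View pics/top.png

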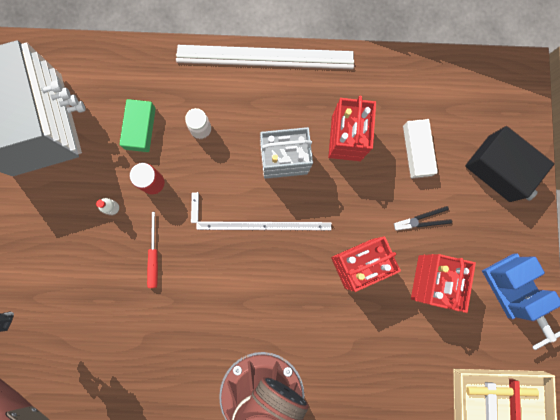

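View pics/side.png

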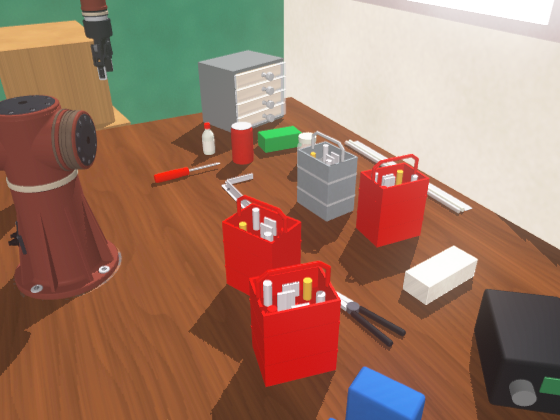

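The top view shows the grey crate at pixel (287,153). The stop's corner is near (196,224), with its long arm running right to (330,226) and its short arm up to (195,195). The red crates are decoys, and the nearest is at (352,129). Next I'll fit the crate and the stop.

Run:
```python
from h import *
for c in ['top','side']:
    z=np.load(c+'.npz'); W=z['W']; p=z['p'].astype(int)
    box=(W[...,0]>.55)&(W[...,0]<.70)&(W[...,1]>-.125)&(W[...,1]<.05)
    k=box&(W[...,2]>.142)&(W[...,2]<.156)
    q=W[k][:,:2].astype(np.float32); print(c,'crate',cv2.minAreaRect(q*1000),k.sum())
    k=box&(W[...,2]>.04)&(W[...,2]<.156); q=W[k][:,:2].astype(np.float32); print(' all',cv2.minAreaRect(q*1000))
    s=(W[...,0]>.38)&(W[...,0]<.53)&(W[...,1]>-.22)&(W[...,1]<.23)&(W[...,2]>.0115)&(W[...,2]<.021)
    q=W[s]
    a=q[(q[:,0]<.46)&(q[:,1]<.17)]; 
    if len(a)>20: f=np.polyfit(a[:,1],a[:,0],1); print(' long x=',f,len(a),'resid',np.std(a[:,0]-np.polyval(f,a[:,1])),a[:,1].min(),a[:,1].max())
    b=q[(q[:,0]>.455)&(q[:,1]>.15)]
    if len(b)>8: f=np.polyfit(b[:,0],b[:,1],1); print(' short y=',f,len(b),'resid',np.std(b[:,1]-np.polyval(f,b[:,0])),b[:,0].min(),b[:,0].max())
z=np.load('top.npz');p=z['p'][140:250,180:345]
cv2.imwrite('pics/crop.png',cv2.resize(p[:,:,::-1],None,fx=4.8,fy=4.8,interpolation=cv2.INTER_CUBIC))
```

```text
top crate ((622.5942993164062, -41.148338317871094), (91.96426391601562, 120.2984619140625), 7.748587131500244) 448
 all ((621.9902954101562, -40.82696533203125), (92.78118896484375, 120.93671417236328), 8.048975944519043)
 long x= [-0.02448964  0.44733869] 161 resid 0.0010134626680867386 -0.1727307149167223 0.16771514804798515
 short y= [0.02059811 0.17909364] 33 resid 0.001011138193388526 0.4554562012252274 0.5228965578587191
side crate ((621.222412109375, -40.42106628417969), (94.81615447998047, 125.71339416503906), 8.025904655456543) 605
 all ((621.8333740234375, -41.56731414794922), (97.00638580322266, 127.81683349609375), 7.778631687164307)
 long x= [-0.02846439  0.44682458] 60 resid 0.0015001598369713957 0.03702110953811344 0.16621812441967287
 short y= [0.03129684 0.17361488] 55 resid 0.002594559955619401 0.45736920625868194 0.523283826749461
```

View pics/crop.png

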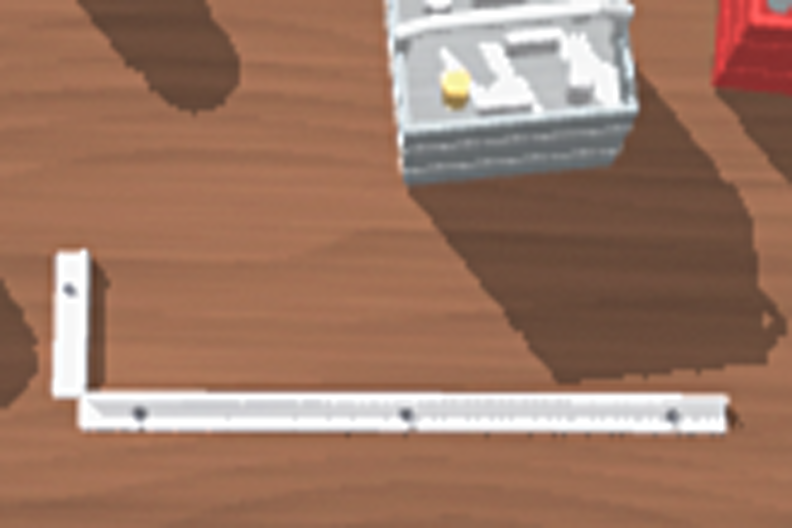

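Request:
servo_tool([
  {"gripper": 85, "translation": [-0.08, -0.043, 0], "yaw": 0.0186},
  {"gripper": 85, "translation": [-0.15, -0.08, 0], "yaw": 0.0372},
  {"gripper": 85, "translation": [-0.22, -0.12, 0], "yaw": 0.0558},
  {"gripper": 85, "translation": [-0.29, -0.156, 0], "yaw": 0.0744},
  {"gripper": 85, "translation": [-0.36, -0.193, 0], "yaw": 0.093},
  {"gripper": 85, "translation": [-0.43, -0.231, 0], "yaw": 0.1116},
  {"gripper": 85, "translation": [-0.5, -0.269, 0], "yaw": 0.1302},
  {"gripper": 85, "translation": [-0.57, -0.306, 0], "yaw": 0.1488},
  {"gripper": 85, "translation": [-0.64, -0.344, 0], "yaw": 0.1674},
  {"gripper": 85, "translation": [-0.71, -0.381, 0], "yaw": 0.186},
  {"gripper": 85, "translation": [-0.718, -0.386, 0], "yaw": 0.186},
  {"gripper": 85, "translation": [-0.718, -0.386, 0], "yaw": 0.186},
])

```text
clock: 2.0
tool_pos: [0.494, 0.2681, 0.2504]
tcp_rot: [[-0.023, 1.0, 0.0], [1.0, 0.023, -0.0], [-0.0, 0.0, -1.0]]
force: [0.6, 0.2, -0.2]
opening: 0.0851
grip_force: 0.0
```

Request:
servo_tool([
  {"gripper": 85, "translation": [-0.063, 0.051, 0], "yaw": 0},
  {"gripper": 85, "translation": [-0.126, 0.102, 0], "yaw": 0},
  {"gripper": 85, "translation": [-0.189, 0.152, 0], "yaw": 0},
  {"gripper": 85, "translation": [-0.252, 0.203, 0], "yaw": 0},
  {"gripper": 85, "translation": [-0.315, 0.254, 0], "yaw": 0},
  {"gripper": 85, "translation": [-0.378, 0.305, 0], "yaw": 0},
  {"gripper": 85, "translation": [-0.441, 0.356, 0], "yaw": 0},
  {"gripper": 85, "translation": [-0.504, 0.406, 0], "yaw": 0},
  {"gripper": 85, "translation": [-0.567, 0.457, 0], "yaw": 0},
  {"gripper": 85, "translation": [-0.63, 0.508, 0], "yaw": 0},
  {"gripper": 85, "translation": [-0.63, 0.508, 0], "yaw": 0},
])

```text
clock: 2.92
tool_pos: [0.7577, -0.0431, 0.2483]
tcp_rot: [[-0.023, 1.0, 0.001], [1.0, 0.023, -0.003], [-0.003, 0.001, -1.0]]
force: [-1.2, -0.9, -0.4]
opening: 0.0849
grip_force: 0.0
```

Run:
```python
from h import *
shot('wrist','w1'); print(readout.get_obs()['tool_pos'],np.array(vision.calibration('wrist')['cam_to_world']).round(3))
```

```text
[ 0.7558561  -0.03989781  0.24833576] [[ 1.     0.024  0.006  0.755]
 [ 0.025 -0.963 -0.269  0.029]
 [-0.001  0.269 -0.963  0.373]
 [ 0.     0.     0.     1.   ]]
```

View pics/w1.png

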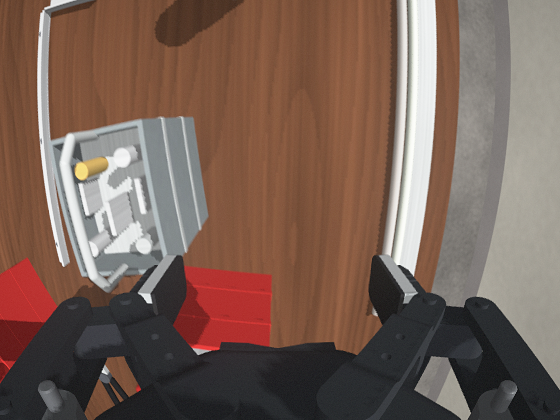

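The wrist view shows the crate at (130,200), left of the left finger pad at (165,280). The linkage knuckles at (30,330) look wider than the pads, so I'll measure the hand's profile from depth.

```bash
cat >> h.py <<'E'
def fish(d,c):
    v,u=np.indices(d.shape); x=(u-c['cx'])/c['fx']; y=(v-c['cy'])/c['fy']; r=np.hypot(x,y)+1e-9
    t=np.tan(np.minimum(r,1.5))/r
    P=np.stack([x*t*d,y*t*d,d],-1); T=np.array(c['cam_to_world']); return P@T[:3,:3].T+T[:3,3]
E
python3 - <<'E'
from h import *
c=vision.calibration('wrist'); o=readout.get_obs(); p,d=shot('wrist'); W=fish(d,c)
R=np.array(o['tcp_rot']); q=(W-o['tool_pos'])@R
k=(d>0)&(d<.25)&(q[...,2]<.03)&(q[...,2]>-.16)&(np.abs(q[...,1])<.12)&(np.abs(q[...,0])<.1)
q=q[k]; print(k.sum())
for z in np.arange(-.15,.03,.01):
    s=q[(q[:,2]>=z)&(q[:,2]<z+.01)]
    if len(s)>5: print(round(z,3),len(s),(np.percentile(s[:,1],[1,99])*1e3).round(),(np.percentile(s[:,0],[1,99])*1e3).round())
E
```

```text
49162
-0.09 10670 [-67.  68.] [ 4. 21.]
-0.08 10861 [-69.  69.] [-3. 21.]
-0.07 10579 [-69.  70.] [-10.  18.]
-0.06 6339 [-72.  72.] [-11.  18.]
-0.05 5532 [-71.  72.] [-10.  14.]
-0.04 1156 [-64.  64.] [ 3. 14.]
-0.03 1265 [-55.  56.] [-8. 12.]
-0.02 1370 [-55.  56.] [-10.  12.]
-0.01 1090 [-55.  55.] [-10.  12.]
0.0 300 [-48.  48.] [-10.  12.]
```

Run:
```python
from h import *
W=np.load('top.npz')['W']; k=(W[...,0]>.75)&(W[...,0]<1)&(abs(W[...,1])<.2)&(W[...,2]>.008); print(np.percentile(W[k],[0.5,50,99.5],axis=0).round(3))
```

```text
[[ 0.751 -0.198  0.008]
 [ 0.903 -0.007  0.011]
 [ 0.933  0.198  0.15 ]]
```

Request:
servo_tool([
  {"gripper": 85, "translation": [0, 0, 0.08], "yaw": 0},
  {"gripper": 85, "translation": [0, 0, 0.15], "yaw": 0},
  {"gripper": 85, "translation": [0, 0, 0.2], "yaw": 0},
  {"gripper": 85, "translation": [0, 0, 0.2], "yaw": 0},
])

```text
clock: 3.35
tool_pos: [0.7486, -0.0343, 0.1417]
tcp_rot: [[-0.029, 0.999, -0.015], [1.0, 0.029, 0.003], [0.003, -0.015, -1.0]]
force: [-1.3, -0.0, -2.0]
opening: 0.0849
grip_force: 0.0
```

Request:
servo_tool([
  {"gripper": 85, "translation": [0, 0, 0.05], "yaw": 0},
  {"gripper": 85, "translation": [0, 0, 0.1], "yaw": 0},
  {"gripper": 85, "translation": [0, 0, 0.15], "yaw": 0},
  {"gripper": 85, "translation": [0, 0, 0.19], "yaw": 0},
  {"gripper": 85, "translation": [0, 0, 0.22], "yaw": 0},
  {"gripper": 85, "translation": [0, 0, 0.25], "yaw": 0},
  {"gripper": 85, "translation": [0, 0, 0.26], "yaw": 0},
  {"gripper": 85, "translation": [0, 0, 0.26], "yaw": 0},
  {"gripper": 85, "translation": [0, 0, 0.26], "yaw": 0},
  {"gripper": 85, "translation": [0, 0, 0.26], "yaw": 0},
])

```text
clock: 4.18
tool_pos: [0.7562, -0.0382, 0.0224]
tcp_rot: [[-0.026, 1.0, 0.003], [1.0, 0.026, -0.0], [-0.0, 0.003, -1.0]]
force: [-1.0, -0.6, 0.5]
opening: 0.085
grip_force: 0.0
```

Run:
```python
from h import *
c=vision.calibration('wrist'); o=readout.get_obs(); p,d=shot('wrist','w2'); W=fish(d,c)
print(o['tool_pos'],o['force'])
R=np.array(o['tcp_rot']); q=(W-o['tool_pos'])@R
k=(d>0)&(np.abs(q[...,0])<.03)&(W[...,0]<.72)&(W[...,2]<.16)&(W[...,2]>-.01)
s=W[k]
for z in np.arange(0,.16,.01):
    t=s[(s[:,2]>=z)&(s[:,2]<z+.01)]
    if len(t): print(round(z,2),len(t),np.percentile(t[:,0],[1,50,99]).round(4))
```

```text
[ 0.75615906 -0.03820824  0.02237865] [-0.98251589 -0.57435211  0.47787003]
0.0 7093 [0.6652 0.692  0.7196]
0.01 1090 [0.6645 0.668  0.7141]
0.02 1636 [0.6646 0.669  0.7143]
0.03 1766 [0.6644 0.6687 0.7143]
0.04 1741 [0.6647 0.6685 0.7143]
0.05 1670 [0.6641 0.6674 0.7139]
0.06 3383 [0.6644 0.6933 0.7165]
0.07 4271 [0.6645 0.6899 0.7163]
0.08 3043 [0.6659 0.6933 0.7196]
0.09 2023 [0.6675 0.696  0.7015]
0.1 2564 [0.6864 0.6994 0.7196]
0.11 73 [0.6887 0.6991 0.7017]
```

View pics/w2.png

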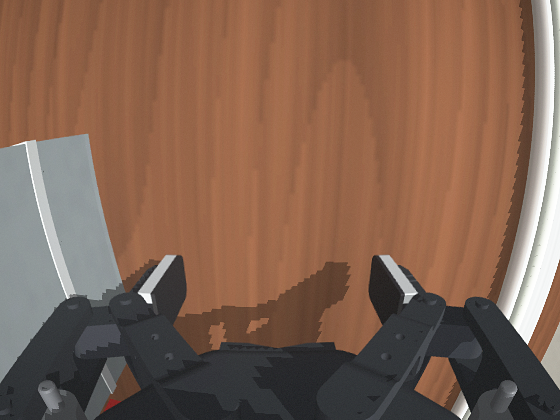

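Here the crate's face is at x≈0.668, left of the left finger, with 16–30 mm still free. I'll go as low as possible and then approach slowly to find contact.

Request:
servo_tool([
  {"gripper": 85, "translation": [0, 0, 0.012], "yaw": 0},
  {"gripper": 85, "translation": [0, 0, 0.024], "yaw": 0},
  {"gripper": 85, "translation": [0, 0, 0.024], "yaw": 0},
  {"gripper": 85, "translation": [0, -0.012, 0.024], "yaw": 0},
  {"gripper": 85, "translation": [0, -0.024, 0.024], "yaw": 0},
  {"gripper": 85, "translation": [0, -0.03, 0.024], "yaw": 0},
  {"gripper": 85, "translation": [0, -0.036, 0.024], "yaw": 0},
  {"gripper": 85, "translation": [0, -0.04, 0.024], "yaw": 0},
  {"gripper": 85, "translation": [0, -0.04, 0.024], "yaw": 0},
])

```text
clock: 4.98
tool_pos: [0.7359, -0.0389, 0.0095]
tcp_rot: [[-0.026, 1.0, 0.004], [1.0, 0.026, -0.0], [-0.001, 0.004, -1.0]]
force: [4.2, 0.7, -1.0]
opening: 0.0852
grip_force: 0.0
```

Run:
```python
from h import *
o=readout.get_obs(); print(o['force'],o['wrist_torque'],o['tool_pos'])
```

```text
[ 4.18552154  0.73163041 -1.02100317] [ 0.01980197 -0.5528944   0.0768409 ] [ 0.73589153 -0.03887467  0.00948193]
```

Request:
servo_tool([
  {"gripper": 85, "translation": [0, -0.005, 0], "yaw": 0},
  {"gripper": 85, "translation": [0, -0.01, 0], "yaw": 0},
  {"gripper": 85, "translation": [0, -0.015, 0], "yaw": 0},
  {"gripper": 85, "translation": [0, -0.02, 0], "yaw": 0},
])

```text
clock: 5.32
tool_pos: [0.7267, -0.0394, 0.0097]
tcp_rot: [[-0.027, 1.0, 0.005], [1.0, 0.027, -0.001], [-0.001, 0.005, -1.0]]
force: [5.8, 0.1, -1.0]
opening: 0.0853
grip_force: 0.0
```

```bash
cat >> h.py <<'E'
def crate(cam,c0):
    p,d=shot(cam); W=cloud(cam,d)
    hsv=cv2.cvtColor(p,cv2.COLOR_RGB2HSV); grey=hsv[...,1]<70
    box=(np.abs(W[...,0]-c0[0])<.085)&(np.abs(W[...,1]-c0[1])<.095)&grey
    k=box&(W[...,2]>.135)&(W[...,2]<.158)
    r=cv2.minAreaRect((W[k][:,:2]*1000).astype(np.float32))
    h=W[box&(W[...,2]>.182)&(W[...,2]<.205)]
    print(cam,np.round(r[0],1),np.round(r[1],1),round(r[2],2),'n',k.sum(),'handle',h.mean(0).round(4) if len(h) else None)
    return r,W,k
E
python3 - <<'E'
from h import *
o=readout.get_obs(); print(o['force'],o['wrist_torque'],o['tool_pos'])
crate('top',(.62,-.041));crate('side',(.62,-.041))
E
```

```text
[ 5.80703796  0.08142708 -0.95833615] [-0.12372077 -0.68688321  0.0763743 ] [ 0.7266904  -0.03935941  0.00972775]
top [607.6 -90.9] [87.4 19.8] 4.98 n 82 handle [ 0.622  -0.0851  0.189 ]
side [629.4 -39.7] [145.  125.8] 4.08 n 1033 handle [ 0.6371 -0.0497  0.1901]
```

```bash
cat >> h.py <<'E'
def face(axis='x'):
    c=vision.calibration('wrist'); o=readout.get_obs(); p,d=shot('wrist'); W=fish(d,c); R=np.array(o['tcp_rot'])
    q=(W-o['tool_pos'])@R
    sat=cv2.cvtColor(p,cv2.COLOR_RGB2HSV)
    k=(d>0)&(q[...,0]>.016)&(q[...,0]<.08)&(q[...,1]<-.05)&(q[...,1]>-.1)&(W[...,2]>.008)&(W[...,2]<.09)&(sat[...,2]>70)
    s=W[k]; i=0 if axis=='x' else 1
    A=np.c_[s[:,1-i],s[:,2],np.ones(len(s))]; w=np.ones(len(s),bool)
    for _ in range(6):
        f=np.linalg.lstsq(A[w],s[w,i],rcond=None)[0]; e=np.abs(A@f-s[:,i]); w=e<max(.0015,np.median(e)*2)
    print('face',w.sum(),len(s),f.round(4),'tilt deg',np.degrees(np.arctan(f[1])).round(2),'at tool',(f@[o['tool_pos'][1-i],.03,1]).round(4),'tcp',o['tool_pos'].round(4),'F',o['force'].round(1),'rms',e[w].std())
E
python3 - <<'E'
from h import *
face()
E
```

```text
face 15352 15686 [-8.000e-02  3.000e-04  6.478e-01] tilt deg 0.02 at tool 0.651 tcp [ 0.726  -0.0392  0.0095] F [ 5.1 -0.1  0.2] rms 0.0003371374500878158
```

Request:
servo_tool([
  {"gripper": 85, "translation": [0, -0.01, 0], "yaw": 0},
  {"gripper": 85, "translation": [0, -0.02, 0], "yaw": 0},
  {"gripper": 85, "translation": [0, -0.03, 0], "yaw": 0},
  {"gripper": 85, "translation": [0, -0.04, 0], "yaw": 0},
])

```text
clock: 5.8
tool_pos: [0.7067, -0.0398, 0.0097]
tcp_rot: [[-0.026, 1.0, 0.005], [1.0, 0.026, -0.001], [-0.001, 0.005, -1.0]]
force: [6.2, -0.8, 0.6]
opening: 0.0848
grip_force: 0.0
```

Run:
```python
from h import *
face()
```

```text
face 15969 16440 [-3.510e-02  3.000e-04  6.307e-01] tilt deg 0.02 at tool 0.6321 tcp [ 0.7067 -0.0398  0.0097] F [ 6.2 -0.8  0.6] rms 0.00033497753716867605
```

Request:
servo_tool([
  {"gripper": 85, "translation": [0, -0.012, 0], "yaw": 0},
  {"gripper": 85, "translation": [0, -0.024, 0], "yaw": 0},
  {"gripper": 85, "translation": [0, -0.036, 0], "yaw": 0},
  {"gripper": 85, "translation": [0, -0.048, 0], "yaw": 0},
  {"gripper": 85, "translation": [0, -0.06, 0], "yaw": 0},
  {"gripper": 85, "translation": [0, -0.072, 0], "yaw": 0},
  {"gripper": 85, "translation": [0, -0.084, 0], "yaw": 0},
  {"gripper": 85, "translation": [0, -0.096, 0], "yaw": 0},
  {"gripper": 85, "translation": [0, -0.108, 0], "yaw": 0},
  {"gripper": 85, "translation": [0, -0.12, 0], "yaw": 0},
  {"gripper": 85, "translation": [0, -0.13, 0], "yaw": 0},
  {"gripper": 85, "translation": [0, -0.14, 0], "yaw": 0},
])

```text
clock: 6.85
tool_pos: [0.6364, -0.0413, 0.0094]
tcp_rot: [[-0.026, 1.0, 0.004], [1.0, 0.026, -0.0], [-0.0, 0.004, -1.0]]
force: [5.9, 0.9, -0.6]
opening: 0.085
grip_force: 0.0
```

Run:
```python
from h import *
face()
```

```text
face 16059 16512 [-2.660e-02 -2.000e-04  5.608e-01] tilt deg -0.01 at tool 0.5619 tcp [ 0.6364 -0.0413  0.0094] F [ 5.9  0.9 -0.6] rms 0.00033169017330873834
```

Request:
servo_tool([
  {"gripper": 85, "translation": [0, -0.01, 0], "yaw": 0},
  {"gripper": 85, "translation": [0, -0.02, 0], "yaw": 0},
  {"gripper": 85, "translation": [0, -0.028, 0], "yaw": 0},
  {"gripper": 85, "translation": [0, -0.034, 0], "yaw": 0},
  {"gripper": 85, "translation": [0, -0.037, 0], "yaw": 0},
  {"gripper": 85, "translation": [0, -0.039, 0], "yaw": 0},
])

```text
clock: 7.4
tool_pos: [0.6167, -0.0418, 0.0092]
tcp_rot: [[-0.026, 1.0, 0.003], [1.0, 0.026, -0.0], [-0.0, 0.003, -1.0]]
force: [5.9, 1.4, -1.4]
opening: 0.0851
grip_force: 0.0
```

Request:
servo_tool([
  {"gripper": 85, "translation": [0, -0.002, 0], "yaw": 0},
  {"gripper": 85, "translation": [0, -0.002, 0], "yaw": 0},
])

```text
clock: 7.57
tool_pos: [0.6157, -0.0418, 0.0091]
tcp_rot: [[-0.026, 1.0, 0.003], [1.0, 0.026, -0.0], [-0.0, 0.003, -1.0]]
force: [5.1, 0.4, 0.1]
opening: 0.0852
grip_force: 0.0
```

Request:
servo_tool([
  {"gripper": 85, "translation": [0, -0.002, 0], "yaw": 0},
  {"gripper": 85, "translation": [0, -0.002, 0], "yaw": 0},
])

```text
clock: 7.73
tool_pos: [0.6155, -0.0419, 0.0093]
tcp_rot: [[-0.026, 1.0, 0.005], [1.0, 0.026, -0.0], [-0.0, 0.005, -1.0]]
force: [7.0, 0.6, -2.8]
opening: 0.085
grip_force: 0.0
```

Request:
servo_tool([
  {"gripper": 85, "translation": [0, -0.002, 0], "yaw": 0},
  {"gripper": 85, "translation": [0, -0.002, 0], "yaw": 0},
])

```text
clock: 7.9
tool_pos: [0.6155, -0.042, 0.0097]
tcp_rot: [[-0.025, 1.0, 0.007], [1.0, 0.025, -0.0], [-0.001, 0.007, -1.0]]
force: [8.4, 0.0, -2.8]
opening: 0.085
grip_force: 0.0
```

Request:
servo_tool([
  {"gripper": 85, "translation": [0, -0.002, 0], "yaw": 0},
  {"gripper": 85, "translation": [0, -0.002, 0], "yaw": 0},
])

```text
clock: 8.07
tool_pos: [0.6154, -0.042, 0.0101]
tcp_rot: [[-0.025, 1.0, 0.009], [1.0, 0.025, -0.0], [-0.001, 0.009, -1.0]]
force: [10.1, 1.3, -1.4]
opening: 0.0846
grip_force: 0.0
```

Run:
```python
from h import *
face()
```

```text
face 16140 16621 [-0.0252 -0.006   0.54  ] tilt deg -0.34 at tool 0.5409 tcp [ 0.6154 -0.042   0.0101] F [10.1  1.3 -1.4] rms 0.0003298587965814632
```

The crate is flush on the long arm: its face yaw of 0.025 matches the stop. Now I'll back off, lift, and go round to the −y side.

Request:
servo_tool([
  {"gripper": 85, "translation": [0, 0.02, 0], "yaw": 0},
  {"gripper": 85, "translation": [0, 0.06, 0], "yaw": 0},
  {"gripper": 85, "translation": [0, 0.08, -0.02], "yaw": 0},
  {"gripper": 85, "translation": [0, 0.08, -0.08], "yaw": 0},
  {"gripper": 85, "translation": [0, 0.08, -0.16], "yaw": 0},
  {"gripper": 85, "translation": [0, 0.08, -0.24], "yaw": 0},
  {"gripper": 85, "translation": [0, 0.08, -0.32], "yaw": 0},
  {"gripper": 85, "translation": [0, 0.08, -0.4], "yaw": 0},
  {"gripper": 85, "translation": [0, 0.08, -0.46], "yaw": 0},
  {"gripper": 85, "translation": [0, 0.08, -0.48], "yaw": 0},
  {"gripper": 85, "translation": [0, 0.08, -0.48], "yaw": 0},
])

```text
clock: 9.03
tool_pos: [0.6524, -0.041, 0.2524]
tcp_rot: [[-0.026, 1.0, 0.005], [1.0, 0.026, -0.001], [-0.001, 0.005, -1.0]]
force: [0.2, 0.8, -0.1]
opening: 0.0853
grip_force: 0.0
```

Request:
servo_tool([
  {"gripper": 85, "translation": [-0.03, -0.028, 0], "yaw": 0.019},
  {"gripper": 85, "translation": [-0.06, -0.056, 0], "yaw": 0.038},
  {"gripper": 85, "translation": [-0.09, -0.084, 0], "yaw": 0.057},
  {"gripper": 85, "translation": [-0.12, -0.112, 0], "yaw": 0.076},
  {"gripper": 85, "translation": [-0.15, -0.14, 0], "yaw": 0.095},
  {"gripper": 85, "translation": [-0.18, -0.168, 0], "yaw": 0.114},
  {"gripper": 85, "translation": [-0.21, -0.196, 0], "yaw": 0.133},
  {"gripper": 85, "translation": [-0.24, -0.224, 0], "yaw": 0.152},
  {"gripper": 85, "translation": [-0.27, -0.253, 0], "yaw": 0.171},
  {"gripper": 85, "translation": [-0.3, -0.284, 0], "yaw": 0.19},
  {"gripper": 85, "translation": [-0.325, -0.308, 0], "yaw": 0.209},
  {"gripper": 85, "translation": [-0.334, -0.316, 0], "yaw": 0.228},
])

```text
clock: 10.03
tool_pos: [0.4937, -0.2121, 0.244]
tcp_rot: [[0.988, 0.156, -0.008], [0.156, -0.988, 0.004], [-0.008, -0.005, -1.0]]
force: [0.5, 0.6, 1.5]
opening: 0.0849
grip_force: 0.0
```

Request:
servo_tool([
  {"gripper": 85, "translation": [0, 0, 0], "yaw": 0.011},
  {"gripper": 85, "translation": [0, 0, 0], "yaw": 0.022},
  {"gripper": 85, "translation": [0, 0, 0], "yaw": 0.022},
  {"gripper": 85, "translation": [0, 0, 0], "yaw": 0.022},
])

```text
clock: 10.37
tool_pos: [0.4959, -0.211, 0.2452]
tcp_rot: [[1.0, 0.028, -0.005], [0.028, -1.0, 0.003], [-0.005, -0.003, -1.0]]
force: [0.3, -1.0, -0.6]
opening: 0.0851
grip_force: 0.0
```

Run:
```python
from h import *
crate('top',(.495,-.041)); o=readout.get_obs(); print(o['tool_pos'],o['tcp_rot'])
shot('wrist','w3')
```

```text
top [494.9 -40.9] [ 91.3 118.3] 1.08 n 495 handle [ 0.4945 -0.042   0.1922]
[ 0.49633378 -0.21109282  0.24581992] [[ 0.99959826  0.02799939 -0.00439887]
 [ 0.0280107  -0.99960442  0.00253157]
 [-0.00432625 -0.00265377 -0.99998712]]
```

View pics/w3.png

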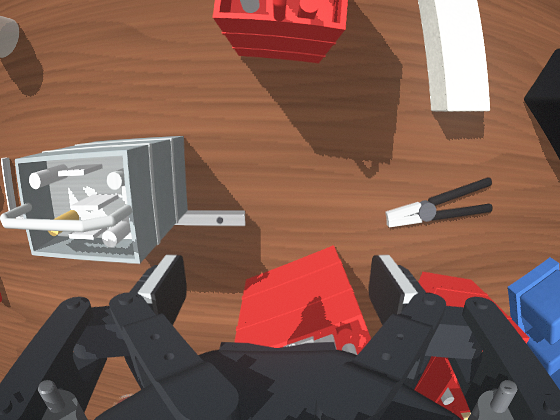

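The crate stands upright on the long arm at (110,200). The hand is clear of the red crate at (300,300), so I'll go down.

Request:
servo_tool([
  {"gripper": 85, "translation": [0.004, 0, 0.05], "yaw": 0},
  {"gripper": 85, "translation": [0.004, 0, 0.1], "yaw": 0},
  {"gripper": 85, "translation": [0.004, 0, 0.15], "yaw": 0},
  {"gripper": 85, "translation": [0.004, 0, 0.2], "yaw": 0},
  {"gripper": 85, "translation": [0.004, 0, 0.24], "yaw": 0},
  {"gripper": 85, "translation": [0.004, 0, 0.28], "yaw": 0},
  {"gripper": 85, "translation": [0.004, 0, 0.32], "yaw": 0},
  {"gripper": 85, "translation": [0.004, 0, 0.32], "yaw": 0},
])

```text
clock: 11.13
tool_pos: [0.496, -0.2095, 0.0833]
tcp_rot: [[1.0, 0.028, -0.009], [0.028, -1.0, 0.005], [-0.009, -0.005, -1.0]]
force: [-0.8, 1.3, -0.7]
opening: 0.0847
grip_force: 0.0
```

Request:
servo_tool([
  {"gripper": 85, "translation": [0, 0, 0.03], "yaw": 0},
  {"gripper": 85, "translation": [0, 0, 0.06], "yaw": 0},
  {"gripper": 85, "translation": [0, 0, 0.09], "yaw": 0},
  {"gripper": 85, "translation": [0, 0, 0.12], "yaw": 0},
  {"gripper": 85, "translation": [0, 0, 0.14], "yaw": 0},
  {"gripper": 85, "translation": [0, 0, 0.15], "yaw": 0},
  {"gripper": 85, "translation": [0, 0, 0.15], "yaw": 0},
  {"gripper": 85, "translation": [0, 0, 0.15], "yaw": 0},
])

```text
clock: 11.8
tool_pos: [0.5, -0.212, 0.0138]
tcp_rot: [[1.0, 0.027, 0.0], [0.027, -1.0, -0.0], [0.0, 0.0, -1.0]]
force: [-0.3, 0.9, -0.4]
opening: 0.0853
grip_force: 0.0
```

Run:
```python
from h import *
face('y')
```

```text
face 0 0 [0. 0. 0.] tilt deg 0.0 at tool 0.0 tcp [ 0.5    -0.212   0.0138] F [-0.3  0.9 -0.4] rms nan
  return _methods._mean(a, axis=axis, dtype=dtype,
  ret = ret.dtype.type(ret / rcount)
  ret = _var(a, axis=axis, dtype=dtype, out=out, ddof=ddof,
  arrmean = um.true_divide(arrmean, div, out=arrmean,
  ret = ret.dtype.type(ret / rcount)
```

Request:
servo_tool([
  {"gripper": 85, "translation": [0, -0.02, 0.008], "yaw": 0},
  {"gripper": 85, "translation": [0, -0.04, 0.008], "yaw": 0},
  {"gripper": 85, "translation": [0, -0.055, 0.008], "yaw": 0},
  {"gripper": 85, "translation": [0, -0.065, 0.008], "yaw": 0},
  {"gripper": 85, "translation": [0, -0.075, 0.008], "yaw": 0},
  {"gripper": 85, "translation": [0, -0.085, 0.008], "yaw": 0},
  {"gripper": 85, "translation": [0, -0.095, 0.008], "yaw": 0},
])

```text
clock: 12.43
tool_pos: [0.4992, -0.1653, 0.0098]
tcp_rot: [[1.0, 0.028, 0.002], [0.028, -1.0, -0.003], [0.002, 0.003, -1.0]]
force: [0.2, -4.9, -1.8]
opening: 0.0852
grip_force: 0.0
```

Run:
```python
from h import *
face('y')
```

```text
face 10418 11936 [ 0.0317 -0.0002 -0.1058] tilt deg -0.01 at tool -0.09 tcp [ 0.4992 -0.1653  0.0098] F [ 0.2 -4.9 -1.8] rms 0.0003354796276408798
```

Request:
servo_tool([
  {"gripper": 85, "translation": [0, -0.012, 0], "yaw": 0},
  {"gripper": 85, "translation": [0, -0.024, 0], "yaw": 0},
  {"gripper": 85, "translation": [0, -0.036, 0], "yaw": 0},
  {"gripper": 85, "translation": [0, -0.048, 0], "yaw": 0},
  {"gripper": 85, "translation": [0, -0.06, 0], "yaw": 0},
  {"gripper": 85, "translation": [0, -0.072, 0], "yaw": 0},
  {"gripper": 85, "translation": [0, -0.084, 0], "yaw": 0},
  {"gripper": 85, "translation": [0, -0.096, 0], "yaw": 0},
  {"gripper": 85, "translation": [0, -0.108, 0], "yaw": 0},
  {"gripper": 85, "translation": [0, -0.12, 0], "yaw": 0},
  {"gripper": 85, "translation": [0, -0.132, 0], "yaw": 0},
  {"gripper": 85, "translation": [0, -0.144, 0], "yaw": 0},
])

```text
clock: 13.48
tool_pos: [0.4974, -0.0935, 0.0099]
tcp_rot: [[1.0, 0.027, 0.002], [0.027, -1.0, -0.003], [0.002, 0.003, -1.0]]
force: [0.3, -6.8, -0.2]
opening: 0.085
grip_force: 0.0
```

Run:
```python
from h import *
face('y')
```

```text
face 10470 11972 [ 0.0323 -0.0003 -0.0344] tilt deg -0.02 at tool -0.0183 tcp [ 0.4974 -0.0935  0.0099] F [ 0.3 -6.8 -0.2] rms 0.00033788545367924067
```

Steady. 86 mm remain.

Request:
servo_tool([
  {"gripper": 85, "translation": [0, -0.012, 0], "yaw": 0},
  {"gripper": 85, "translation": [0, -0.024, 0], "yaw": 0},
  {"gripper": 85, "translation": [0, -0.036, 0], "yaw": 0},
  {"gripper": 85, "translation": [0, -0.048, 0], "yaw": 0},
  {"gripper": 85, "translation": [0, -0.06, 0], "yaw": 0},
  {"gripper": 85, "translation": [0, -0.072, 0], "yaw": 0},
  {"gripper": 85, "translation": [0, -0.084, 0], "yaw": 0},
  {"gripper": 85, "translation": [0, -0.096, 0], "yaw": 0},
  {"gripper": 85, "translation": [0, -0.108, 0], "yaw": 0},
  {"gripper": 85, "translation": [0, -0.12, 0], "yaw": 0},
  {"gripper": 85, "translation": [0, -0.132, 0], "yaw": 0},
  {"gripper": 85, "translation": [0, -0.14, 0], "yaw": 0},
])

```text
clock: 14.53
tool_pos: [0.4954, -0.0232, 0.0099]
tcp_rot: [[1.0, 0.027, 0.001], [0.027, -1.0, -0.002], [0.001, 0.002, -1.0]]
force: [1.0, -7.1, 1.3]
opening: 0.0853
grip_force: 0.0
```

Request:
servo_tool([
  {"gripper": 85, "translation": [0, -0.006, 0], "yaw": 0},
  {"gripper": 85, "translation": [0, -0.012, 0], "yaw": 0},
  {"gripper": 85, "translation": [0, -0.018, 0], "yaw": 0},
  {"gripper": 85, "translation": [0, -0.022, 0], "yaw": 0},
])

```text
clock: 14.87
tool_pos: [0.4951, -0.0124, 0.0099]
tcp_rot: [[1.0, 0.027, 0.001], [0.027, -1.0, -0.002], [0.001, 0.002, -1.0]]
force: [1.4, -6.9, 0.5]
opening: 0.085
grip_force: 0.0
```

Run:
```python
from h import *
face('y')
```

```text
face 10538 12032 [ 0.0313 -0.0003  0.0472] tilt deg -0.02 at tool 0.0627 tcp [ 0.4951 -0.0124  0.0099] F [ 1.4 -6.9  0.5] rms 0.00033433734753412
```

~5 mm left.

Request:
servo_tool([
  {"gripper": 85, "translation": [0, -0.003, 0], "yaw": 0},
  {"gripper": 85, "translation": [0, -0.006, 0], "yaw": 0},
  {"gripper": 85, "translation": [0, -0.009, 0], "yaw": 0},
])

```text
clock: 15.17
tool_pos: [0.495, -0.0082, 0.0099]
tcp_rot: [[1.0, 0.027, 0.001], [0.027, -1.0, -0.002], [0.001, 0.002, -1.0]]
force: [-0.4, -6.1, 0.6]
opening: 0.0852
grip_force: 0.0
```

Request:
servo_tool([
  {"gripper": 85, "translation": [0, -0.002, 0], "yaw": 0},
  {"gripper": 85, "translation": [0, -0.002, 0], "yaw": 0},
])

```text
clock: 15.33
tool_pos: [0.495, -0.0069, 0.0098]
tcp_rot: [[1.0, 0.027, 0.001], [0.027, -1.0, -0.002], [0.001, 0.002, -1.0]]
force: [0.1, -5.4, 0.4]
opening: 0.0851
grip_force: 0.0
```

Request:
servo_tool([
  {"gripper": 85, "translation": [0, -0.002, 0], "yaw": 0},
  {"gripper": 85, "translation": [0, -0.002, 0], "yaw": 0},
])

```text
clock: 15.5
tool_pos: [0.495, -0.0063, 0.0099]
tcp_rot: [[1.0, 0.027, 0.001], [0.027, -1.0, -0.002], [0.001, 0.002, -1.0]]
force: [-0.1, -7.6, 1.3]
opening: 0.0849
grip_force: 0.0
```

Request:
servo_tool([
  {"gripper": 85, "translation": [0, -0.002, 0], "yaw": 0},
  {"gripper": 85, "translation": [0, -0.002, 0], "yaw": 0},
])

```text
clock: 15.67
tool_pos: [0.4951, -0.0063, 0.01]
tcp_rot: [[1.0, 0.028, 0.001], [0.028, -1.0, -0.004], [0.001, 0.004, -1.0]]
force: [-0.5, -11.3, 1.2]
opening: 0.0849
grip_force: 0.0
```

Force is rising against the short arm, so it's seated in y. I'll back off, lift and check.

Request:
servo_tool([
  {"gripper": 85, "translation": [0, 0.01, 0], "yaw": 0},
  {"gripper": 85, "translation": [0, 0.04, 0], "yaw": 0},
  {"gripper": 85, "translation": [0, 0.08, 0], "yaw": 0},
  {"gripper": 85, "translation": [0, 0.1, -0.04], "yaw": 0},
  {"gripper": 85, "translation": [0, 0.12, -0.12], "yaw": 0},
  {"gripper": 85, "translation": [0, 0.14, -0.2], "yaw": 0},
  {"gripper": 85, "translation": [0, 0.16, -0.28], "yaw": 0},
  {"gripper": 85, "translation": [0, 0.18, -0.36], "yaw": 0},
  {"gripper": 85, "translation": [0, 0.2, -0.44], "yaw": 0},
  {"gripper": 85, "translation": [0, 0.22, -0.48], "yaw": 0},
  {"gripper": 85, "translation": [0, 0.22, -0.48], "yaw": 0},
  {"gripper": 85, "translation": [0, 0.22, -0.48], "yaw": 0},
])

```text
clock: 16.67
tool_pos: [0.4979, -0.1141, 0.2511]
tcp_rot: [[1.0, 0.026, 0.004], [0.026, -1.0, -0.0], [0.004, 0.0, -1.0]]
force: [-0.3, -0.1, -2.0]
opening: 0.0847
grip_force: 0.0
```

Run:
```python
from h import *
c0=(.491,.127); r,W,k=crate('top',c0); crate('side',c0)
c=vision.calibration('wrist'); o=readout.get_obs(); p,d=shot('wrist'); V=fish(d,c); print(o['tool_pos'])
p,d=shot('top'); 
q=p[130:250,170:300]
cv2.imwrite('pics/end.png',cv2.resize(q[:,:,::-1],None,fx=4.8,fy=4.8,interpolation=cv2.INTER_CUBIC))
```

```text
top [490.3 128.4] [ 89.5 119. ] 1.85 n 514 handle [0.4913 0.1274 0.1919]
side [490.8 128.9] [ 93.1 129.3] 1.93 n 680 handle [0.4894 0.1179 0.1916]
[ 0.49590328 -0.11299426  0.24755203]
```

View pics/end.png

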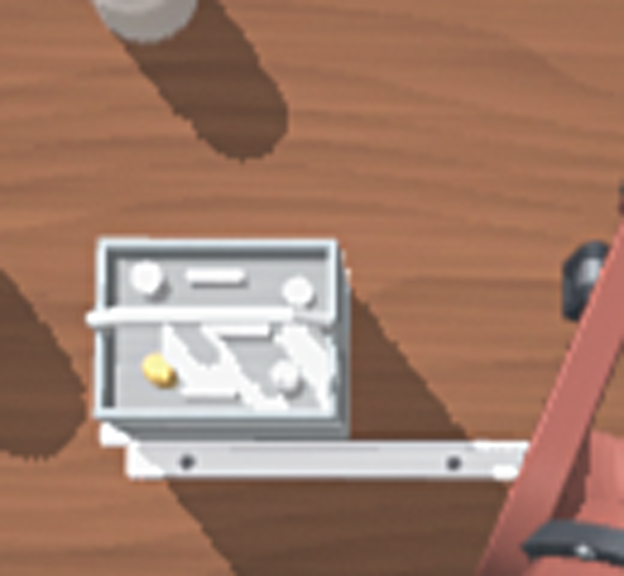

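The end view shows the crate upright in the corner, with its near face along the long arm at (290,440) and its end on the short arm at (110,425). The measured centre is (490, 128) mm, against a predicted home of (491, 128). The yaw also agrees, and the hand is clear.

```bash
python3 -c "
from cell import job; print(job.hand_in())"
```

```text
the job is handed in; nothing more can be done
None
```

The grey crate stands upright and snug in the corner stop, within about 1 mm of home by the cameras, with the hand clear and the job handed in at about 17 s; the pushing contact was probably the gripper's knuckles, about 55 mm up, rather than the fingertips, but the crate slid without tipping.

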